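Push the organiser and the jar back into their places on the mantelpiece

TASK

Tidy the mantelpiece by pushing: slide the bamboo organiser, with the ring dish riding on it, back along the surface until its back stands flat and square against the front of the long display step. Tuck the frosted glass jar into the corner beside it, so that the jar touches both the step and the organiser's side. Push only, never lift either of them, keep the dish on its tier, and leave the other things where they stand.

Things in the scene. Friction and masses are not known exactly. Their poses are not given: they have to be found in the camera images.
- step: Long white display step with a brown wooden top, along the back of the mantelpiece, 1100 mm long, 60 high, 160 deep; fixed. Origin: foot of its front face (facing the robot), middle of its length. x points into the step, away from the robot, square to that face; y along the face to the left. It stands up to 0.06 rad off the robot's axes.
- organiser: Bamboo two-tier organiser, 200 mm wide (y), 135 deep (x), 104 high, 0.4 to 0.8 kg, loose. Origin: centre of its underside; x points from open front to back (towards the step). Side walls (8 mm) and both front lips (4-24 and 58-78 mm up) end in one plane 67.5 mm before the origin. Stands 20 to 130 mm before the step, up to 0.36 rad askew to it. Coasters in the lower tier, dish on the upper (floor 64 mm up).
- jar: Round frosted glass jar with an aluminium screw lid, 76 mm across, 80 high, 0.2 to 0.4 kg, loose. The glass is 60 mm high, the lid above it 72 across. Origin: centre of its underside. It stands before the step, left or right of the organiser, and belongs in the corner between the step and the side of the organiser that it stands on.
- ring_dish: White ceramic ring dish, 86 mm across, 18 mm high, with a slim cone in the middle 42 mm high; rides loose on the organiser's upper tier, its cone reaching 106 mm above the surface. Origin at the centre of its underside.
- cup: Teal enamel cup, 80 mm across, 74 mm high, handle to its +y reaching 68 mm from the axis. Stands on the other side of the organiser from the jar; leave alone. Origin at the centre of its underside.
- dinosaur: Green plastic long-necked toy dinosaur, about 180 mm long (x), 50 mm wide, 96 mm high; leave alone. Origin on the surface below its middle.
- memo_holder: Chrome spring-clip memo holder, round base 56 mm across, 112 mm high; leave alone. Origin at the centre of its underside.
- clock: Small round coral desk clock on a wooden foot, 88 mm across, 94 mm high, 40 mm deep (x); leave alone. Origin at the centre of its underside.
- candle: Candle in an amber glass tumbler, 70 mm across, 75 mm high; leave alone. Origin at the centre of its underside.

How it is judged (in metres and radians):
At the end, for the whole second after the job is handed in: The organiser's back is within 8 mm of the step's front face and square to it within 0.05 rad (about 3 degrees); the jar stands upright within 8 mm of the step and within 8 mm of one side of the organiser; the ring dish stands flat on the upper tier; all are at rest (x of organiser in the frame of step between -0.0755 and -0.06 m and angle between the x axis of organiser and the x axis of step, either way round below 0.05 rad and angle between organiser's own z axis and vertical below 0.05 rad and linear speed of each of organiser, jar, ring_dish below 0.01 m/s and x of jar in the frame of step above -0.046 m and y of jar in the frame of organiser between -0.146 and 0.146 m and height (world z) of jar below 0.006 m and angle between jar's own z axis and vertical below 0.08 rad and z of ring_dish in the frame of organiser between 0.056 and 0.072 m and angle between ring_dish's own z axis and vertical below 0.15 rad); the robot touches nothing.
It fails at once if the organiser is lifted or tipped up by more than 12 mm at its middle (height (world z) of organiser above 0.012 m).
It fails at once if the jar is lifted or tipped by more than 10 mm at its middle (height (world z) of jar above 0.01 m).
It fails at once if the ring dish comes off its tier (z of ring_dish in the frame of organiser above 0.085 m or z of ring_dish in the frame of organiser below 0.045 m).
It fails at once if a bystander (cup, dinosaur, memo holder, clock or candle) is moved by more than 15 mm (distance of any of cup, dinosaur, memo_holder, clock, candle from where it was at the start of the episode above 0.015 m).
It also fails if it takes over 61 s, if anything falls off the work surface, if the arm or the gripper's body presses on something with over 40 N, if the wrist force passes 120 N, or if a joint passes its speed limit or range.

ROBOT

A 6-joint arm with a two-finger parallel gripper is mounted at the origin on the work surface. World frame = base frame: x ahead of the robot, y to its left, z up, the work surface at z = 0. Lengths are in m, angles in degrees, forces in N, time in s.
With the tool pointing down it reaches from about 0.35 to 0.875 m from the base axis. Payload 4.2 kg.
Tool frame: the origin (TCP) lies midway between the tips of the shut fingers; the grasp point (between the pads) lies 19 mm behind it; z points along the fingers, x is the direction in which the jaws open and shut, and the axes are right-handed (so a half turn about z gives the same grasp; the last joint's range is limited). The gripper opens to 87 mm and grips with 3 to 60 N. Pads are 19 mm wide; open, the fingers measure 117 mm over their backs; the gripper's body (75 mm by 190 mm) begins 51 mm behind the grasp point.
Start: joints at [90.103, 22.042, 0.453, 0, -68.411, -14.817], TCP at [0.159, 0.604, 0.223] pointing down, gripper open.
Joint ranges: [-179.83, 179.83], [-69.29, 118.12], [-61.27, 80.66], [-181.25, 117.63], [-171.15, -9.14], [-177.46, 177.46]. Speed limits (degrees/s): [159.86, 159.86, 180, 180, 180, 180].

INTERFACE

Orientations are given as a 3x3 rotation matrix whose columns are the frame's x, y, z axes.
In Python, from station import sense, capture, finish_job, find_in gives the robot as it stands.
- The arm moves only by the shell command python3 -m creep 'ROWS'. ROWS is JSON, a list of rows, each a list of 7 numbers: the shift along the tool's x, y, z in mm, then the turn, a rotation vector about the tool's x, y, z in degrees, then the opening, from 0 (shut) to 1 (fully open). A call has exactly 10 rows; each row shifts and turns the commanded pose from where the row before left it, along the tool's axes as they then stand; what a row does not reach is not made up. A row lasts 1/8 s, in which the tool goes at most 62.5 mm and 10.7 degrees, less where a joint would pass 70% of its speed; a pose out of reach is approached as far as the arm can. A call with a gripper value outside its range is refused whole. The fingers move at their own pace and stop on an object; the grip force is fixed at half the most. Time passes only in rows, so rows that do not move let the fingers close, or fill a call up. It gives the time, the measured TCP pose, the force and the opening at its end, in the units of the state.
- sense(): the state, without advancing time (a new reading comes with each control period).
- capture(name): name is "side" or "top" or "wrist"; returns a dict with "color" (384x512x3 uint8, blue, green, red), "vertical_fov" (degrees; the focal length in pixels is half the picture's height over the tangent of half this angle, whatever the lens; pixels are square), "cx", "cy" (the principal point, pixels), "R" (3x3) and "t" (3): a world point X has camera coordinates R X + t. Camera axes: x right, y down, z forward; pixel columns grow to the right and rows downward; lengths in m; the calibration is good to about 2 mm. A picture is of the moment at which its call begins. There is no depth.
- finish_job(): hands the job in, once; it reports no verdict.
Trained networks look in the newest picture that a camera, given by its name, has taken for a name from the list of things; names that differ only in an ending like _2 or _b are one class to them, and where a whole thing is asked for, a point or a joint stands for the part that bears it (a point fixed in the world has none). Each returns a list of dicts, best first, with "p" (0 to 1); they miss things now and then, are a little off and sometimes report something else, mostly with a low value. They report only what shows in the picture. A call takes as long as a camera call.
- find_in(camera, name): "xy" ([column, row] in pixels, amid what is visible of it).
The state is a dict: "time_s": time; "joints": joint angles; "joint_velocities": joint speeds; "effort": joint torques, N m; "tcp_pos": TCP position; "ee_rot": TCP orientation; "wrist_force": force on the tool from outside, world axes, zero at the start; "moment": the same for the moment, N m; "gripper_width": opening from 0.0 (shut) to 1.0 (fully open).
Only numpy, scipy, OpenCV 4.12 (cv2) and the standard library are available. Lean on these libraries where they do the work, as an engineer would, in place of code of your own. Each camera call takes 0.05 s, during which the arm holds its last target. There are 200 camera calls.

## Working session

There is one attempt and no reset: what is moved stays moved. The work goes in short steps, Python scripts to look and compute and a shell command to move; the robot and the scene stay as the last step left them, time stands still between calls to the robot, and variables do not carry over. Pictures are saved under pics/ and viewed, about 8 in all and at most 12, crops included, and the job is handed in when it is done.

```bash
ls; mkdir -p pics; cat > h.py <<'E'
import numpy as np, cv2
from station import sense, capture, finish_job, find_in
def K(c):
    f=c["color"].shape[0]/2/np.tan(np.radians(c["vertical_fov"]/2)); return f,c["cx"],c["cy"]
def ray(c,uv):
    f,cx,cy=K(c); R=np.array(c["R"]);t=np.array(c["t"])
    d=R.T@np.array([(uv[0]-cx)/f,(uv[1]-cy)/f,1]); return -R.T@t,d
def atz(c,uv,z):
    o,d=ray(c,uv); return o+d*(z-o[2])/d[2]
def proj(c,X):
    f,cx,cy=K(c); p=np.array(c["R"])@np.array(X)+np.array(c["t"]); return np.array([f*p[0]/p[2]+cx,f*p[1]/p[2]+cy])
def tri(c1,u1,c2,u2):
    o1,d1=ray(c1,u1);o2,d2=ray(c2,u2)
    A=np.array([d1,-d2]).T; s=np.linalg.lstsq(A,o2-o1,rcond=None)[0]
    a=o1+s[0]*d1;b=o2+s[1]*d2; return (a+b)/2,np.linalg.norm(a-b)
E
python3 - <<'E'
from h import *
s=sense();print(s['time_s'],s['tcp_pos'],np.round(s['ee_rot'],3).tolist())
C={n:capture(n) for n in("top","side")}
for n,c in C.items():
    o,d=ray(c,(256,192));print(n,c["vertical_fov"],o.round(3),d.round(3))
    cv2.imwrite(f"pics/{n}0.png",c["color"])
for k in "organiser jar ring_dish cup dinosaur memo_holder clock candle step".split():
    r={n:find_in(n,k) for n in C}
    for n in C: print(k,n,[(np.round(q["xy"],1).tolist(),round(q["p"],2)) for q in r[n][:2]])
    if r["top"] and r["side"]: print("   ",tri(C["top"],r["top"][0]["xy"],C["side"],r["side"][0]["xy"]))
E
python3 -c "
import cv2,numpy as np
a=cv2.imread('pics/top0.png');b=cv2.imread('pics/side0.png')
cv2.imwrite('pics/v1.png',cv2.resize(a,(800,600),interpolation=2));cv2.imwrite('pics/v2.png',cv2.resize(b,(800,600),interpolation=2))"
```

```text
pics
0.0 [0.15855924 0.60392357 0.22142883] [[-0.254, -0.967, -0.0], [-0.967, 0.254, -0.002], [0.002, -0.0, -1.0]]
top 51.89402011353582 [0.366 0.005 1.623] [ 0.122 -0.005 -0.993]
side 53.34603131748314 [0.337 0.809 1.053] [ 0.184 -0.613 -0.768]
organiser top [([248.6, 199.4], 0.68), ([129.0, 226.7], 0.41)]
organiser side [([267.1, 203.7], 0.76)]
    (array([0.53233108, 0.02800259, 0.024209  ]), np.float64(0.0010135709516367448))
jar top [([258.7, 201.9], 0.73)]
jar side [([264.5, 264.6], 0.94)]
    (array([ 0.56037612, -0.01944792, -0.48831434]), np.float64(0.023397923992940474))
ring_dish top [([261.5, 201.5], 0.73)]
ring_dish side [([275.2, 185.7], 0.88)]
    (array([ 0.51866525, -0.02366318,  0.06513204]), np.float64(0.00155664594209187))
cup top [([323.7, 201.2], 0.85)]
cup side [([285.8, 143.3], 0.75)]
    (array([ 0.52947685, -0.27512815,  0.03066056]), np.float64(0.018194189478328956))
dinosaur top [([134.0, 183.1], 0.77)]
dinosaur side [([193.2, 331.5], 0.58)]
    (array([0.61013683, 0.50102874, 0.01357626]), np.float64(0.0032410130935397463))
memo_holder top [([128.1, 226.6], 0.54)]
memo_holder side [([256.7, 363.9], 0.75)]
    (array([ 0.42749838,  0.52772692, -0.00932544]), np.float64(0.006243934605364386))
clock top [([374.9, 227.1], 0.81)]
clock side [([328.5, 117.9], 0.58)]
    (array([ 0.40886751, -0.47947106,  0.02451546]), np.float64(0.008671424910361766))
candle top [([371.8, 188.0], 0.9)]
candle side [([285.8, 110.5], 0.75), ([285.9, 145.6], 0.3)]
    (array([ 0.57857024, -0.47286735,  0.02927043]), np.float64(0.013965666575185408))
step top [([253.0, 137.7], 0.95)]
step side [([172.6, 229.5], 0.69)]
    (array([ 0.912669  ,  0.01699808, -0.30863108]), np.float64(0.06919219831341876))
```

View pics/v1.png

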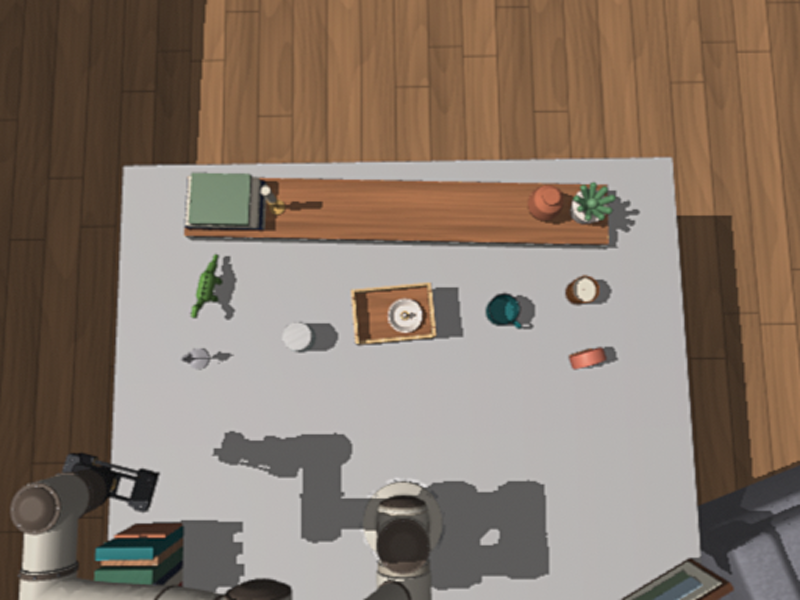

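View pics/v2.png

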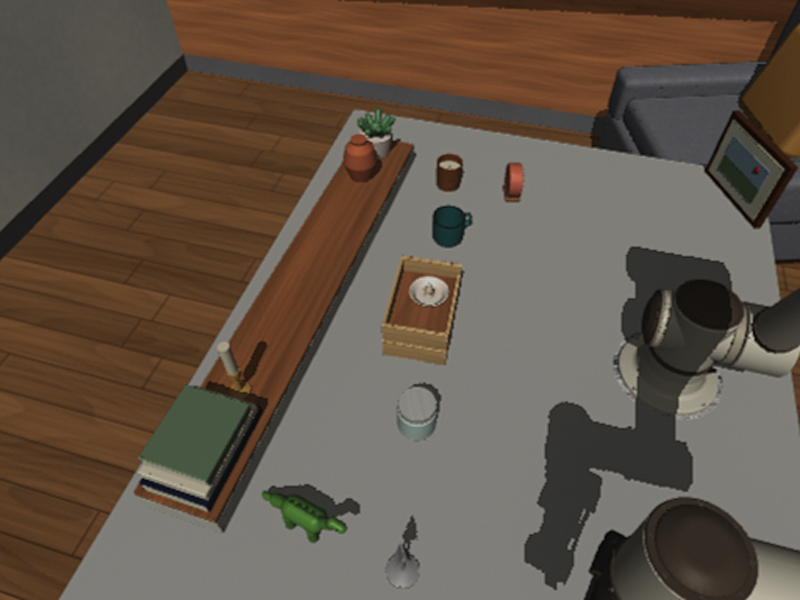

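The top view (800 px) shows the organiser rim corners near (353,290), (432,285), (436,338) and (357,344). The jar is left of it at (298,336) and the cup right at (504,310). The step's front edge runs from (185,237) to (607,243). The network's top-view jar report (259,202) is wrong: it lies on the dish.

```bash
cat > m.py <<'E'
from h import *
def measure(c, dbg=None):
    # top picture: step edge, organiser rim, jar lid
    im=c["color"]; hsv=cv2.cvtColor(im,cv2.COLOR_BGR2HSV)
    sat=(hsv[...,1]>70).astype(np.uint8)
    f=hsv[...,1].astype(float); P=[]
    for u in range(180,330):
        col=f[140:166,u]; # brown (high S) -> grey
        k=np.where((col[:-1]>70)&(col[1:]<=70))[0]
        if len(k): j=k[0]; P.append((u,140+j+(col[j]-70)/(col[j]-col[j+1])-0.0))
    P=np.array(P); l=np.polyfit(P[:,0],P[:,1],1)
    r=P[:,1]-np.polyval(l,P[:,0]); P=P[abs(r)<1]; l=np.polyfit(P[:,0],P[:,1],1)
    A=[atz(c,(u,np.polyval(l,u)),0.06) for u in (180,330)]
    d=A[0]-A[1]; yaw=np.arctan2(-d[0],d[1])   # step y axis = left
    return A,yaw,sat
E
python3 - <<'E'
from m import *
c=capture("top"); A,yaw,sat=measure(c); print("step",A,yaw)
n,lab,st,ce=cv2.connectedComponentsWithStats(sat[165:235,205:300])
i=1+np.argmax(st[1:,4]); m=(lab==i).astype(np.uint8); print(st[i])
cn=max(cv2.findContours(m,0,1)[0],key=cv2.contourArea)
cn=cv2.convexHull(cn).reshape(-1,2)+[205,165]
W=np.array([atz(c,p,0.104)[:2] for p in cn],np.float32)
print("org",cv2.minAreaRect(W*1000)); print((cv2.boxPoints(cv2.minAreaRect(W*1000))).round(0).tolist())
crops=[cv2.resize(c["color"][140:240,170:350],None,fx=4.4,fy=4.4,interpolation=cv2.INTER_CUBIC)]
for k,z in(("jar",.08),("cup",.074)):
    uv={"jar":(190.7,215),"cup":(322,198)}[k];print(k,atz(c,uv,z))
s=capture("side"); print("jar side lid", atz(s,(266.5,256),.08))
cv2.imwrite("pics/v3.png",crops[0])
E
```

```text
step [array([0.72576881, 0.30267115, 0.06      ]), array([ 0.70364786, -0.30291602,  0.06      ])] -0.03651187519806732
[  20   16   54   39 1428]
org ((520.9879150390625, 15.375511169433594), (138.32313537597656, 199.72714233398438), 4.3745436668396)
[[444.0, 110.0], [460.0, -89.0], [598.0, -79.0], [582.0, 120.0]]
jar [0.46890644 0.25478896 0.08      ]
cup [ 0.52895688 -0.26214508  0.074     ]
jar side lid [0.47242941 0.25730833 0.08      ]
```

View pics/v3.png

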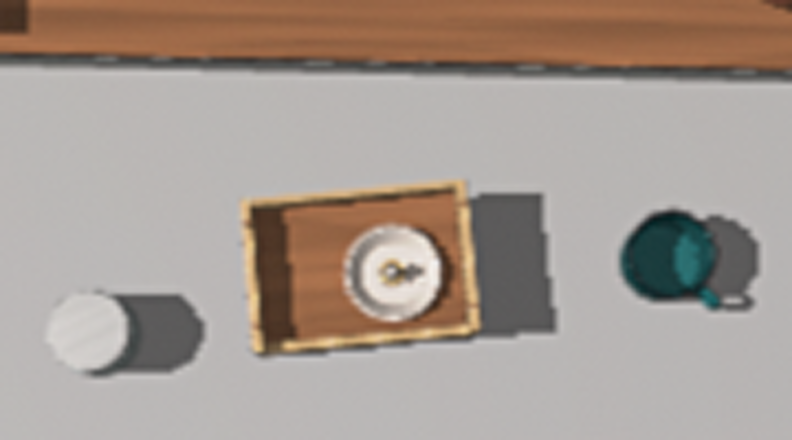

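The crop agrees with the fit. Organiser centre is about (0.521, 0.015), yaw +4.4° against the step's −2.1°. The jar is at (0.47, 0.256). I'll go to a point in front of the organiser with the jaws spread parallel to its front.

```bash
python3 -m creep '[[0,0,0,0,0,-9.5,1],[0,0,0,0,0,-9.6,1],[45,-16,0,0,0,0,1],[45,-16,0,0,0,0,1],[45,-16,0,0,0,0,1],[45,-16,0,0,0,0,1],[45,-16,0,0,0,0,1],[45,-16,0,0,0,0,1],[45,-16,0,0,0,0,1],[45,-16,0,0,0,0,1]]'
python3 -m creep '[[42,-15,0,0,0,0,1],[42,-15,0,0,0,0,1],[42,-15,0,0,0,0,1],[42,-15,0,0,0,0,1],[42,-15,0,0,0,0,1],[42,-15,0,0,0,0,1],[0,0,20,0,0,0,1],[0,0,20,0,0,0,1],[0,0,0,0,0,0,1],[0,0,0,0,0,0,1]]'
python3 - <<'E'
from h import *
s=sense();print(s['time_s'],s['tcp_pos'],np.round(s['ee_rot'],3).tolist(),s['wrist_force'])
c=capture("wrist");cv2.imwrite("pics/v4.png",c["color"])
o,d=ray(c,(256,192));print(o,d,c["vertical_fov"])
E
```

```text
time_s: 2.35
tcp_pos: [0.3143, 0.254, 0.2229]
ee_rot: [[0.077, -0.997, 0.001], [-0.997, -0.077, 0.001], [-0.001, -0.001, -1.0]]
wrist_force: [0.9, 0.3, 0.2]
gripper_width: 1.001
time_s: 3.6
tcp_pos: [0.4235, 0.0112, 0.1834]
ee_rot: [[0.077, -0.997, 0.001], [-0.997, -0.077, 0.0], [-0.0, -0.001, -1.0]]
wrist_force: [-0.0, -0.3, -0.1]
gripper_width: 0.999
3.6 [0.42346679 0.01115645 0.18340087] [[0.077, -0.997, 0.001], [-0.997, -0.077, 0.0], [-0.0, -0.001, -1.0]] [-0.01054006 -0.32620719 -0.12936789]
[0.48978325 0.01653681 0.34511575] [-0.24004197 -0.01746527 -0.97060716] 60.70802522904177
```

View pics/v4.png

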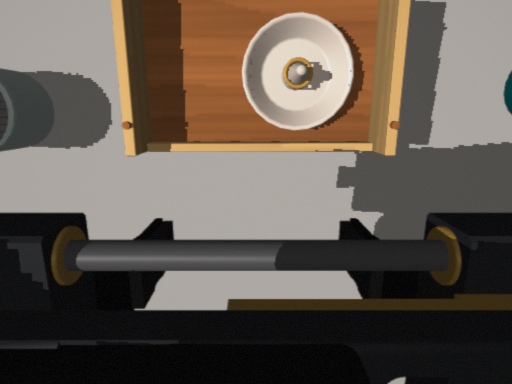

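The wrist view shows the organiser's front square to the gripper. The side-wall front ends are near (125,155) and (397,154), with the dish at (298,72). Before lowering I'll check those points.

```bash
python3 - <<'E'
from h import *
c=capture("wrist")
for uv in ((124,154),(398,153)): print(atz(c,uv,.104))
for uv in ((146,151),(372,150)): print(atz(c,uv,.078))
E
python3 -m creep '[[0,0,20,0,0,0,1],[0,0,20,0,0,0,1],[0,0,20,0,0,0,1],[0,0,20,0,0,0,1],[0,0,20,0,0,0,1],[0,0,20,0,0,0,1],[0,0,13,0,0,0,1],[0,0,0,0,0,0,1],[0,0,0,0,0,0,1],[0,0,0,0,0,0,1]]'
```

```text
[0.45158665 0.11163272 0.104     ]
[ 0.46772132 -0.08962712  0.104     ]
[0.45129955 0.10392598 0.078     ]
[ 0.46614767 -0.07955642  0.078     ]
time_s: 4.95
tcp_pos: [0.4235, 0.0113, 0.0503]
ee_rot: [[0.077, -0.997, 0.002], [-0.997, -0.077, 0.001], [-0.001, -0.002, -1.0]]
wrist_force: [0.2, -0.2, -0.4]
gripper_width: 1.001
```

```bash
python3 -m creep '[[0,-6,0,0,0,0,1],[0,-6,0,0,0,0,1],[0,-6,0,0,0,0,1],[0,-4,0,0,0,0,1],[0,-4,0,0,0,0,1],[0,-4,0,0,0,0,1],[0,-4,0,0,0,0,1],[0,-4,0,0,0,0,1],[0,-4,0,0,0,0,1],[0,-4,0,0,0,0,1]]'
python3 -m creep '[[0,-5,0,0,0,0.66,1],[0,-5,0,0,0,0.66,1],[0,-5,0,0,0,0.66,1],[0,-5,0,0,0,0.66,1],[0,-5,0,0,0,0.66,1],[0,-5,0,0,0,0.66,1],[0,-5,0,0,0,0.66,1],[0,-5,0,0,0,0.66,1],[0,-5,0,0,0,0.66,1],[0,-5,0,0,0,0.66,1]]'
cat > look.py <<'E'
from m import *
s=sense();print(s['time_s'],np.round(s['tcp_pos'],4),np.round(s['wrist_force'],1),"toolx ang",np.degrees(np.arctan2(s['ee_rot'][1][0],s['ee_rot'][0][0])))
c=capture("top"); A,yaw,sat=measure(c); print("step",A,yaw)
for k in ("organiser","ring_dish","jar"):
    for q in find_in("top",k)[:1]: print(k,np.round(q["xy"],1),q["p"])
E
python3 look.py; python3 - <<'E'
from h import *
c=capture("top");cv2.imwrite("pics/v5.png",cv2.resize(c["color"][140:240,170:350],None,fx=4.4,fy=4.4,interpolation=cv2.INTER_CUBIC))
E
```

```text
time_s: 6.2
tcp_pos: [0.4644, 0.0129, 0.0487]
ee_rot: [[0.075, -0.997, -0.01], [-0.997, -0.075, -0.003], [0.002, 0.01, -1.0]]
wrist_force: [-8.4, -0.5, 6.9]
gripper_width: 1.0
time_s: 7.45
tcp_pos: [0.5158, 0.0151, 0.0488]
ee_rot: [[-0.039, -0.999, -0.007], [-0.999, 0.039, -0.001], [0.002, 0.007, -1.0]]
wrist_force: [-4.8, 2.1, 3.4]
gripper_width: 0.998
7.45 [0.5158 0.0151 0.0488] [-4.8  2.1  3.4] toolx ang -92.2405339132336
step [array([0.72576669, 0.30267113, 0.06      ]), array([ 0.70365046, -0.30291611,  0.06      ])] -0.036504079626425
organiser [250.1 176.2] 0.62
ring_dish [268.  179.2] 0.64
```

View pics/v5.png

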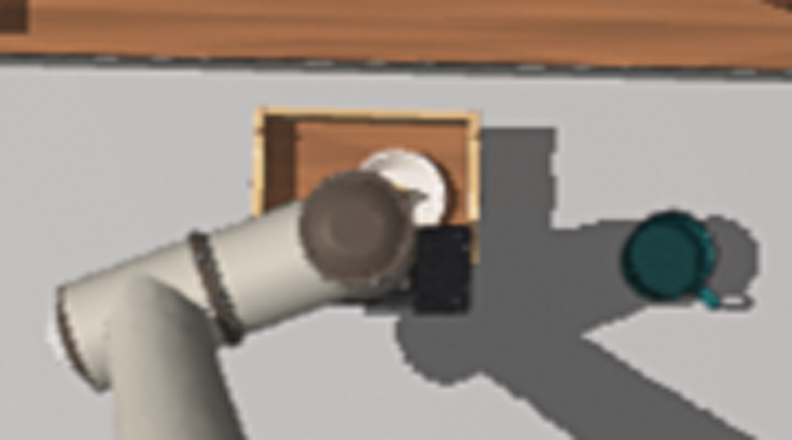

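The organiser is now nearly square, moving straight at the step, with the dish still on the tier and about 55 mm left.

```bash
python3 -m creep '[[0,-4.5,0,0,0,0,1],[0,-4.5,0,0,0,0,1],[0,-4.5,0,0,0,0,1],[0,-4.5,0,0,0,0,1],[0,-4.5,0,0,0,0,1],[0,-4.5,0,0,0,0,1],[0,-4.5,0,0,0,0,1],[0,-4,0,0,0,0,1],[0,-4,0,0,0,0,1],[0,-4,0,0,0,0,1]]'
python3 -m creep '[[0,-2,0,0,0,0,1],[0,-2,0,0,0,0,1],[0,-2,0,0,0,0,1],[0,-1,0,0,0,0,1],[0,-1,0,0,0,0,1],[0,-1,0,0,0,0,1],[0,0,0,0,0,0,1],[0,0,0,0,0,0,1],[0,0,0,0,0,0,1],[0,0,0,0,0,0,1]]'
```

```text
time_s: 8.95
tcp_pos: [0.5624, 0.014, 0.0495]
ee_rot: [[-0.039, -0.999, -0.0], [-0.999, 0.039, -0.0], [0.0, 0.0, -1.0]]
wrist_force: [-1.9, 0.1, -1.7]
gripper_width: 0.996
time_s: 10.2
tcp_pos: [0.5712, 0.0137, 0.0496]
ee_rot: [[-0.039, -0.999, 0.0], [-0.999, 0.039, 0.0], [-0.0, -0.0, -1.0]]
wrist_force: [-2.3, -0.6, -1.7]
gripper_width: 1.001
```

```bash
python3 -m creep '[[0,-1,0,0,0,0,1],[0,-1,0,0,0,0,1],[0,-1,0,0,0,0,1],[0,0,0,0,0,0,1],[0,0,0,0,0,0,1],[0,0,0,0,0,0,1],[0,0,0,0,0,0,1],[0,0,0,0,0,0,1],[0,0,0,0,0,0,1],[0,0,0,0,0,0,1]]'
python3 - <<'E'
from h import *
c=capture("top");cv2.imwrite("pics/v6.png",cv2.resize(c["color"][130:200,200:310],None,fx=7,fy=7,interpolation=cv2.INTER_CUBIC))
E
```

```text
time_s: 11.45
tcp_pos: [0.5716, 0.0134, 0.0493]
ee_rot: [[-0.038, -0.999, -0.005], [-0.999, 0.038, -0.001], [0.001, 0.005, -1.0]]
wrist_force: [-9.1, 1.6, 2.1]
gripper_width: 1.001
```

View pics/v6.png

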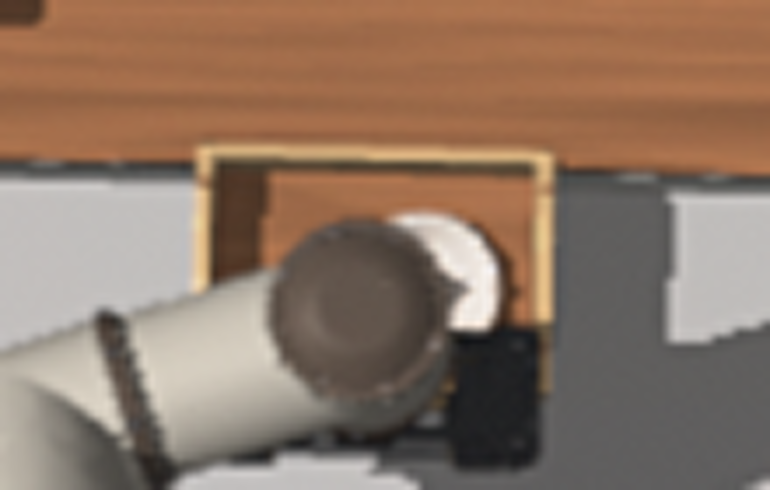

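```bash
python3 -m creep '[[0,-1,0,0,0,0,1],[0,-1,0,0,0,0,1],[0,-1,0,0,0,0,1],[0,-1,0,0,0,0,1],[0,0,0,0,0,0,1],[0,0,0,0,0,0,1],[0,0,0,0,0,0,1],[0,0,0,0,0,0,1],[0,0,0,0,0,0,1],[0,0,0,0,0,0,1]]'
```

```text
time_s: 12.75
tcp_pos: [0.5715, 0.0133, 0.0493]
ee_rot: [[-0.038, -0.999, -0.014], [-0.999, 0.038, -0.001], [0.002, 0.013, -1.0]]
wrist_force: [-18.6, 5.7, 10.3]
gripper_width: 1.005
```

Seven millimetres of commanded motion moved the tool only 0.4 mm, and the force rose to 19 N. The organiser is against the step. I'll back off, raise and measure.

```bash
python3 -m creep '[[0,5,0,0,0,0,1],[0,10,0,0,0,0,1],[0,15,0,0,0,0,1],[0,15,0,0,0,0,1],[0,15,0,0,0,0,1],[0,0,-30,0,0,0,1],[0,0,-40,0,0,0,1],[0,0,-40,0,0,0,1],[0,0,0,0,0,0,1],[0,0,0,0,0,0,1]]'
cat > look2.py <<'E'
from m import *
import sys
s=sense();print(s['time_s'],np.round(s['tcp_pos'],4),np.round(s['wrist_force'],1),"toolx ang",np.degrees(np.arctan2(s['ee_rot'][1][0],s['ee_rot'][0][0])))
w=capture("wrist");t=capture("top");d=capture("side")
cv2.imwrite(f"pics/w{sys.argv[1]}.png",w["color"]);cv2.imwrite(f"pics/t{sys.argv[1]}.png",t["color"]);cv2.imwrite(f"pics/s{sys.argv[1]}.png",d["color"])
a=w["color"];b=cv2.resize(d["color"][120:312,130:386],(512,384),interpolation=2)
cv2.imwrite(f"pics/v{sys.argv[1]}.png",cv2.resize(np.vstack([a,b]),(400,600),interpolation=3))
for cam,c in(("wrist",w),("side",d)):
    for k,z in (("organiser",.08),("ring_dish",.07),("jar",.05)):
        for q in find_in(cam,k)[:1]: print(cam,k,np.round(q["xy"],1),round(q["p"],2),atz(c,q["xy"],z).round(3))
E
python3 look2.py 7
```

```text
time_s: 14.0
tcp_pos: [0.5175, 0.0157, 0.1592]
ee_rot: [[-0.039, -0.999, -0.0], [-0.999, 0.039, 0.0], [-0.0, 0.0, -1.0]]
wrist_force: [-0.8, -0.6, 0.5]
gripper_width: 1.005
14.0 [0.5175 0.0157 0.1592] [-0.8 -0.6  0.5] toolx ang -92.2262316364744
wrist organiser [222.5  66.3] 0.64 [0.615 0.036 0.08 ]
wrist ring_dish [297.   36.8] 0.85 [ 0.633 -0.017  0.07 ]
wrist jar [ 21. 205.] 0.88 [0.513 0.219 0.05 ]
side organiser [230.7 196.3] 0.88 [0.644 0.073 0.08 ]
side ring_dish [239.8 176.2] 0.84 [ 0.646 -0.028  0.07 ]
side jar [264.5 261. ] 0.94 [0.478 0.258 0.05 ]
```

View pics/v7.png

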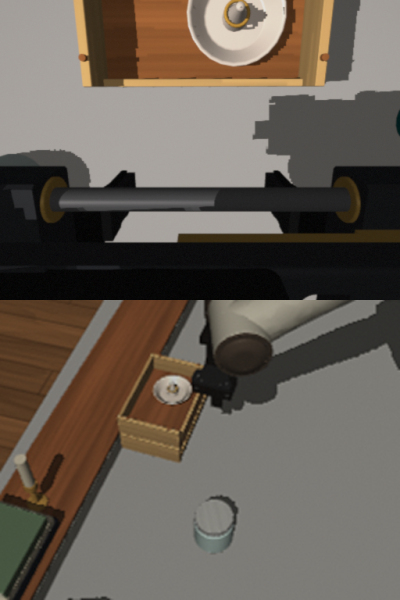

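The wrist view shows the organiser's front level and the dish inside on its tier. The side view shows its back along the step. The jar is untouched.

```bash
python3 - <<'E'
from h import *
c=capture("wrist")
L=atz(c,(103.5,110.5),.104);R=atz(c,(416,110.5),.104);print(L,R,np.linalg.norm(L-R))
yaw=np.arctan2(L[0]-R[0] if 0 else -(L-R)[0],(L-R)[1]);print("yaw",yaw)
ex=np.array([np.cos(yaw),np.sin(yaw)]);ey=np.array([-ex[1],ex[0]])
o=(L+R)[:2]/2+.0675*ex;print("org",o)
# step: org back on face
sx=np.array([np.cos(-.0365),np.sin(-.0365)]);sy=np.array([-sx[1],sx[0]])
p=np.array([.7147,.0]);print("org x in step",(o-p)@sx)
tj=o+ex*.0675-ex*.038+ey*.138;print("jar target",tj)
j=np.array([.471,.256]);d=tj-j;print("jar dir",d,np.linalg.norm(d),np.degrees(np.arctan2(d[1],d[0])))
E
```

```text
[0.58844822 0.11152575 0.104     ] [ 0.58048341 -0.08884627  0.104     ] 0.20053026334618806
yaw -0.03972922461337687
org [0.65191255 0.00865872]
org x in step -0.06306160119272233
jar target [0.68687046 0.14537812]
jar dir [ 0.21587046 -0.11062188] 0.24256392380870115 -27.132672505228733
```

```bash
python3 -m creep '[[0,0,0,0,0,8.3,0.6],[0,0,0,0,0,8.3,0.6],[0,0,0,0,0,8.3,0.6],[-27.5,30.3,0,0,0,0,0.6],[-27.5,30.3,0,0,0,0,0.6],[-27.5,30.3,0,0,0,0,0.6],[-27.5,30.3,0,0,0,0,0.6],[-27.5,30.3,0,0,0,0,0.6],[-27.5,30.3,0,0,0,0,0.6],[-27.5,30.3,0,0,0,0,0.6]]'
python3 -m creep '[[0,0,20,0,0,0,0.6],[0,0,0,0,0,0,0.6],[0,0,0,0,0,0,0.6],[0,0,0,0,0,0,0.6],[0,0,0,0,0,0,0.6],[0,0,0,0,0,0,0.6],[0,0,0,0,0,0,0.6],[0,0,0,0,0,0,0.6],[0,0,0,0,0,0,0.6],[0,0,0,0,0,0,0.6]]'
python3 look2.py 8
```

```text
time_s: 15.75
tcp_pos: [0.4166, 0.2851, 0.1597]
ee_rot: [[-0.456, -0.89, 0.0], [-0.89, 0.456, 0.0], [-0.0, -0.0, -1.0]]
wrist_force: [0.3, 0.7, -0.8]
gripper_width: 0.595
time_s: 17.0
tcp_pos: [0.4171, 0.2837, 0.1395]
ee_rot: [[-0.456, -0.89, -0.0], [-0.89, 0.456, -0.0], [0.0, -0.0, -1.0]]
wrist_force: [0.3, -1.2, 0.3]
gripper_width: 0.601
17.0 [0.4171 0.2837 0.1395] [ 0.3 -1.2  0.3] toolx ang -117.11290019474156
wrist jar [254.6 117.4] 0.56 [0.472 0.258 0.05 ]
side organiser [233.2 192.2] 0.64 [0.642 0.054 0.08 ]
side ring_dish [238.4 176.3] 0.81 [ 0.65  -0.026  0.07 ]
side jar [262.2 274.3] 0.49 [0.473 0.302 0.05 ]
```

View pics/v8.png

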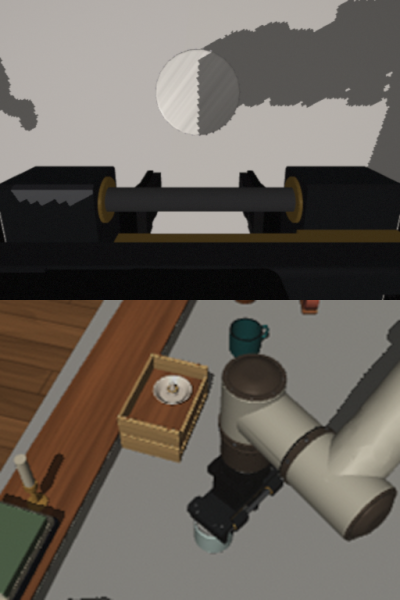

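The jar is centred between the fingers: lid at wrist pixel (253,118), jaw midline at about 255. Lower behind it, then push along the diagonal.

```bash
python3 -m creep '[[0,0,20,0,0,0,0.6],[0,0,20,0,0,0,0.6],[0,0,20,0,0,0,0.6],[0,0,20,0,0,0,0.6],[0,0,15,0,0,0,0.6],[0,0,4,0,0,0,0.6],[0,-6,0,0,0,0,0.6],[0,-6,0,0,0,0,0.6],[0,-4,0,0,0,0,0.6],[0,-2,0,0,0,0,0.6]]'
python3 -m creep '[[0,-3,0,0,0,0,0.6],[0,-3,0,0,0,0,0.6],[0,-3,0,0,0,0,0.6],[0,-3,0,0,0,0,0.6],[0,-4,0,0,0,0,0.6],[0,-4,0,0,0,0,0.6],[0,-4,0,0,0,0,0.6],[0,-4,0,0,0,0,0.6],[0,-4,0,0,0,0,0.6],[0,-4,0,0,0,0,0.6]]'
python3 look2.py 9
```

```text
time_s: 18.7
tcp_pos: [0.4336, 0.2755, 0.0409]
ee_rot: [[-0.456, -0.89, 0.001], [-0.89, 0.456, 0.001], [-0.001, -0.0, -1.0]]
wrist_force: [-0.1, 0.3, -0.3]
gripper_width: 0.597
time_s: 19.95
tcp_pos: [0.4654, 0.259, 0.0405]
ee_rot: [[-0.456, -0.89, -0.0], [-0.89, 0.456, -0.0], [0.0, 0.0, -1.0]]
wrist_force: [-3.0, 1.0, 1.5]
gripper_width: 0.597
19.95 [0.4654 0.259  0.0405] [-3.   1.   1.5] toolx ang -117.11695917891409
wrist jar [256.7 174. ] 0.94 [0.499 0.243 0.05 ]
side organiser [231.2 194.5] 0.8 [0.645 0.066 0.08 ]
side ring_dish [240.5 177.5] 0.63 [ 0.642 -0.023  0.07 ]
side jar [230.9 193.5] 0.4 [0.657 0.039 0.05 ]
```

View pics/v9.png

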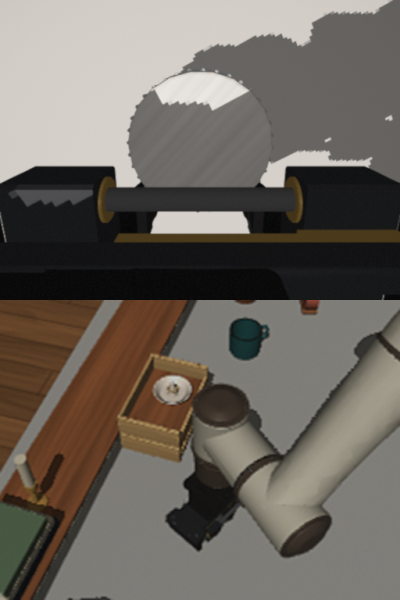

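The jar sits in the cradle, with an upright, round lid centred at about (257,174). About 209 mm remain along the same heading.

```bash
R='x'; python3 -m creep '[[0,-5,0,0,0,0,0.6],[0,-6,0,0,0,0,0.6],[0,-6,0,0,0,0,0.6],[0,-6,0,0,0,0,0.6],[0,-6,0,0,0,0,0.6],[0,-6,0,0,0,0,0.6],[0,-6,0,0,0,0,0.6],[0,-6,0,0,0,0,0.6],[0,-6,0,0,0,0,0.6],[0,-6,0,0,0,0,0.6]]'
python3 -m creep '[[0,-6,0,0,0,0,0.6],[0,-6,0,0,0,0,0.6],[0,-6,0,0,0,0,0.6],[0,-6,0,0,0,0,0.6],[0,-6,0,0,0,0,0.6],[0,-6,0,0,0,0,0.6],[0,-6,0,0,0,0,0.6],[0,-6,0,0,0,0,0.6],[0,-6,0,0,0,0,0.6],[0,-6,0,0,0,0,0.6]]'
python3 -m creep '[[0,-6,0,0,0,0,0.6],[0,-6,0,0,0,0,0.6],[0,-6,0,0,0,0,0.6],[0,-6,0,0,0,0,0.6],[0,-6,0,0,0,0,0.6],[0,-6,0,0,0,0,0.6],[0,-6,0,0,0,0,0.6],[0,-6,0,0,0,0,0.6],[0,-4,0,0,0,0,0.6],[0,-4,0,0,0,0,0.6]]'
python3 look2.py 10
```

```text
time_s: 21.65
tcp_pos: [0.5181, 0.232, 0.0405]
ee_rot: [[-0.456, -0.89, -0.0], [-0.89, 0.456, -0.0], [0.0, 0.0, -1.0]]
wrist_force: [-1.3, 0.6, -0.4]
gripper_width: 0.602
time_s: 22.9
tcp_pos: [0.5714, 0.2047, 0.0405]
ee_rot: [[-0.456, -0.89, -0.0], [-0.89, 0.456, -0.0], [0.0, 0.0, -1.0]]
wrist_force: [-1.3, 1.2, -0.1]
gripper_width: 0.599
time_s: 24.15
tcp_pos: [0.6212, 0.1793, 0.0405]
ee_rot: [[-0.456, -0.89, -0.0], [-0.89, 0.456, 0.0], [0.0, 0.0, -1.0]]
wrist_force: [-1.9, 0.7, 0.1]
gripper_width: 0.601
24.15 [0.6212 0.1793 0.0405] [-1.9  0.7  0.1] toolx ang -117.11534679076293
wrist organiser [424.3  94.5] 0.96 [0.658 0.094 0.08 ]
wrist jar [256.8 169.6] 0.84 [0.656 0.162 0.05 ]
side organiser [250.9 164.8] 0.61 [ 0.622 -0.082  0.08 ]
```

View pics/v10.png

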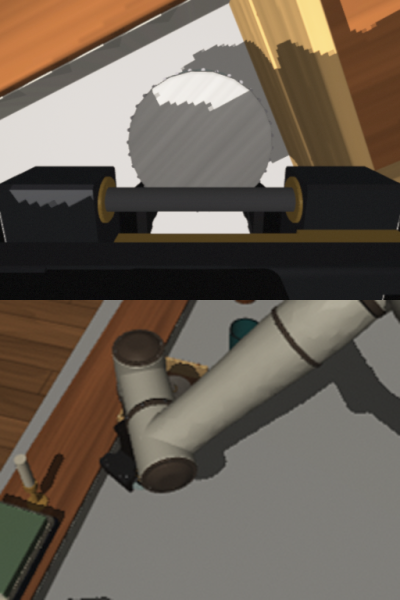

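The jar is heading into the corner between the step (upper left) and the organiser's side (right), with about 33 mm to go. I'll slow down.

```bash
python3 -m creep '[[0,-4,0,0,0,0,0.6],[0,-4,0,0,0,0,0.6],[0,-4,0,0,0,0,0.6],[0,-3,0,0,0,0,0.6],[0,-3,0,0,0,0,0.6],[0,-3,0,0,0,0,0.6],[0,-3,0,0,0,0,0.6],[0,-2,0,0,0,0,0.6],[0,-2,0,0,0,0,0.6],[0,0,0,0,0,0,0.6]]'
python3 -m creep '[[0,-1,0,0,0,0,0.6],[0,-1,0,0,0,0,0.6],[0,-1,0,0,0,0,0.6],[0,-1,0,0,0,0,0.6],[0,0,0,0,0,0,0.6],[0,0,0,0,0,0,0.6],[0,0,0,0,0,0,0.6],[0,0,0,0,0,0,0.6],[0,0,0,0,0,0,0.6],[0,0,0,0,0,0,0.6]]'
python3 look2.py 11
```

```text
time_s: 25.85
tcp_pos: [0.6462, 0.1665, 0.0406]
ee_rot: [[-0.456, -0.89, 0.0], [-0.89, 0.456, -0.0], [-0.0, -0.0, -1.0]]
wrist_force: [-1.4, 0.3, 0.9]
gripper_width: 0.604
time_s: 27.1
tcp_pos: [0.6495, 0.1648, 0.0406]
ee_rot: [[-0.456, -0.89, 0.0], [-0.89, 0.456, -0.0], [-0.0, -0.0, -1.0]]
wrist_force: [-0.2, 0.7, 0.4]
gripper_width: 0.599
27.1 [0.6495 0.1648 0.0406] [-0.2  0.7  0.4] toolx ang -117.11089483020855
wrist organiser [419. 102.] 0.93 [0.685 0.082 0.08 ]
wrist jar [255.5 169.7] 0.68 [0.685 0.148 0.05 ]
side organiser [238.8 165.3] 0.65 [ 0.662 -0.068  0.08 ]
side ring_dish [234.4 171.7] 0.47 [ 0.67  -0.043  0.07 ]
```

View pics/w11.png

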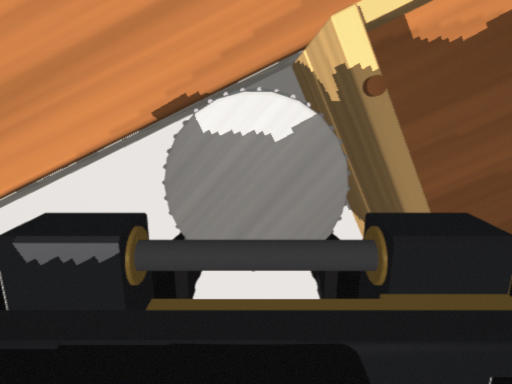

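In the wrist view the lid (centre 256,170) nearly touches the step's edge and the organiser's wall. There is no contact force yet, so I'll continue gently.

```bash
python3 -m creep '[[0,-1,0,0,0,0,0.6],[0,-1,0,0,0,0,0.6],[0,-1,0,0,0,0,0.6],[0,-1,0,0,0,0,0.6],[0,0,0,0,0,0,0.6],[0,0,0,0,0,0,0.6],[0,0,0,0,0,0,0.6],[0,0,0,0,0,0,0.6],[0,0,0,0,0,0,0.6],[0,0,0,0,0,0,0.6]]'
```

```text
time_s: 28.8
tcp_pos: [0.6522, 0.1633, 0.0405]
ee_rot: [[-0.456, -0.89, -0.002], [-0.89, 0.456, 0.0], [0.001, 0.001, -1.0]]
wrist_force: [-4.7, 2.3, 2.0]
gripper_width: 0.598
```

```bash
python3 -m creep '[[0.9,-0.5,0,0,0,0,0.6],[0.9,-0.5,0,0,0,0,0.6],[0.9,-0.5,0,0,0,0,0.6],[0,0,0,0,0,0,0.6],[0,0,0,0,0,0,0.6],[0,0,0,0,0,0,0.6],[0,0,0,0,0,0,0.6],[0,0,0,0,0,0,0.6],[0,0,0,0,0,0,0.6],[0,0,0,0,0,0,0.6]]'
```

```text
time_s: 30.05
tcp_pos: [0.6518, 0.1616, 0.0405]
ee_rot: [[-0.455, -0.891, -0.002], [-0.891, 0.455, 0.001], [-0.0, 0.002, -1.0]]
wrist_force: [-6.3, 7.1, 3.2]
gripper_width: 0.604
```

The side force rose to 7 N, so the jar now bears on both. I'll retreat straight back, raise and check.

```bash
python3 -m creep '[[-1,2,0,0,0,0,0.6],[0,4,0,0,0,0,0.6],[0,8,0,0,0,0,0.6],[0,15,0,0,0,0,0.6],[0,20,0,0,0,0,0.6],[0,15,-10,0,0,0,0.6],[0,0,-30,0,0,0,0.6],[0,0,-40,0,0,0,0.6],[0,0,-40,0,0,0,0.6],[0,0,0,0,0,0,0.6]]'
python3 -m creep '[[-10,40,0,0,0,0,0.6],[-10,40,0,0,0,0,0.6],[-10,40,0,0,0,0,0.6],[-10,30,0,0,0,0,0.6],[0,0,0,0,0,0,0.6],[0,0,0,0,0,0,0.6],[0,0,0,0,0,0,0.6],[0,0,0,0,0,0,0.6],[0,0,0,0,0,0,0.6],[0,0,0,0,0,0,0.6]]'
python3 look2.py 12; python3 - <<'E'
import cv2,numpy as np
t=cv2.imread("pics/t12.png");s=cv2.imread("pics/s12.png")
a=cv2.resize(t[125:200,170:320],(800,400),interpolation=2)[:300];b=cv2.resize(s[110:290,110:350],(400,300),interpolation=2);w=cv2.resize(cv2.imread("pics/w12.png"),(400,300))
cv2.imwrite("pics/f.png",np.vstack([a,np.hstack([b,w])]))
E
```

```text
time_s: 31.3
tcp_pos: [0.5986, 0.1913, 0.1659]
ee_rot: [[-0.455, -0.891, 0.009], [-0.891, 0.455, 0.004], [-0.008, -0.006, -1.0]]
wrist_force: [0.7, 0.5, -0.2]
gripper_width: 0.598
time_s: 32.55
tcp_pos: [0.4815, 0.2937, 0.1605]
ee_rot: [[-0.456, -0.89, -0.0], [-0.89, 0.456, -0.0], [0.0, -0.0, -1.0]]
wrist_force: [-0.3, -0.7, -0.6]
gripper_width: 0.596
32.55 [0.4815 0.2937 0.1605] [-0.3 -0.7 -0.6] toolx ang -117.14030575986867
side organiser [227.  196.1] 0.95 [0.656 0.076 0.08 ]
side ring_dish [235.5 178.2] 0.45 [ 0.657 -0.015  0.07 ]
side jar [214. 217.] 0.63 [0.678 0.148 0.05 ]
```

View pics/f.png

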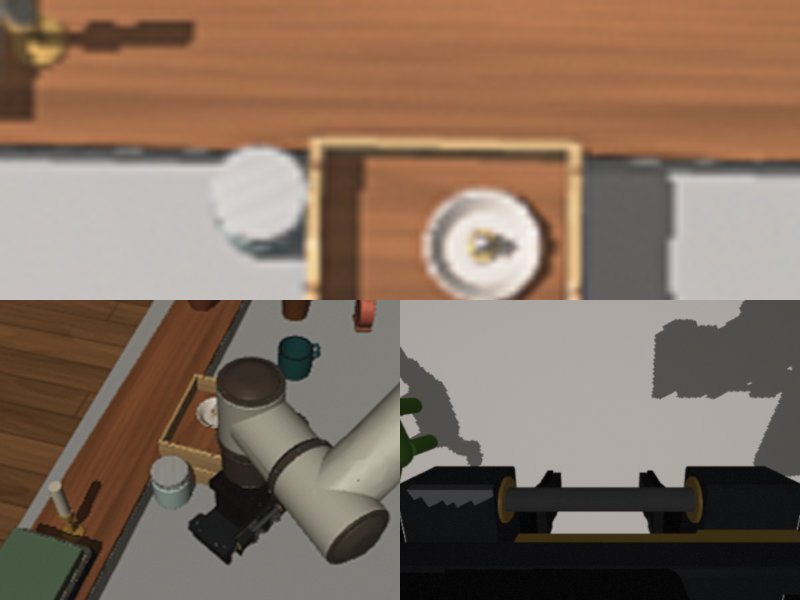

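The top crop shows the rim parallel to the step edge, the dish flat on its tier, and the jar lid (258,193) tucked against both. One numeric check of the organiser and jar, then hand in.

```bash
python3 - <<'E'
from h import *
c=capture("top");hsv=cv2.cvtColor(c["color"],cv2.COLOR_BGR2HSV)
k=lambda x,y:(x/5.3333+170-.4,y/5.3333+125-.4)
L=atz(c,k(310,139),.104);R=atz(c,k(582,142),.104);J=atz(c,k(258,193),.08)
yaw=np.arctan2(-(L-R)[0],(L-R)[1]);sy=np.array([.0365,.9993]);sx=np.array([.9993,-.0365]);p=np.array([.7147,0])
print("yaw err",yaw+.0365,"back in step",(L[:2]-p)@sx,(R[:2]-p)@sx,"width",np.linalg.norm(L-R),"jar",J,"x step",(J[:2]-p)@sx,"y from org mid",(J[:2]-(L+R)[:2]/2)@sy)
for n in("cup","dinosaur","memo_holder","clock","candle"):
    q=find_in("top",n); print(n,q and np.round(q[0]["xy"],1))
E
```

```text
yaw err 0.0097396733009593 back in step -0.0003140570799903887 0.0016394091585256666 width 0.20038574889654356 jar [0.68330385 0.1471891  0.08      ] x step -0.03674657803628117 y from org mid 0.13957778488639613
cup [323.2 200.4]
dinosaur [129.7 185. ]
memo_holder []
clock [374.4 226.7]
candle [370.3 186.7]
```

The dinosaur's reported pixel shifted 4 px, so I'll compare the pictures directly before finishing.

```bash
python3 - <<'E'
import cv2,numpy as np
a=cv2.imread("pics/top0.png");b=cv2.imread("pics/t12.png")
for n,(x,y,w,h) in dict(dino=(120,162,24,42),memo=(115,221,20,16),cup=(310,185,30,26),clock=(362,220,28,18),candle=(360,176,26,20)).items():
    r=cv2.matchTemplate(b[y-8:y+h+8,x-8:x+w+8],a[y:y+h,x:x+w],cv2.TM_CCOEFF_NORMED);_,m,_,l=cv2.minMaxLoc(r);print(n,m,np.array(l)-8)
E
```

```text
dino 0.9320212602615356 [0 0]
memo 0.32384252548217773 [ 0 -5]
cup 0.9998641610145569 [0 0]
clock 0.9995926022529602 [0 0]
candle 0.9996774792671204 [0 0]
```

```bash
python3 - <<'E'
import cv2,numpy as np
a=cv2.imread("pics/side0.png");
for f in("s7","s9","s12"):
    b=cv2.imread(f"pics/{f}.png");x,y,w,h=246,340,24,36
    r=cv2.matchTemplate(b[y-8:y+h+8,x-8:x+w+8],a[y:y+h,x:x+w],cv2.TM_CCOEFF_NORMED);_,m,_,l=cv2.minMaxLoc(r);print(f,m,np.array(l)-8)
a=cv2.imread("pics/top0.png");
for f in("t7","t9","t10"):
    b=cv2.imread(f"pics/{f}.png");x,y,w,h=115,221,20,16
    r=cv2.matchTemplate(b[y-8:y+h+8,x-8:x+w+8],a[y:y+h,x:x+w],cv2.TM_CCOEFF_NORMED);_,m,_,l=cv2.minMaxLoc(r);print(f,m,np.array(l)-8)
E
```

```text
s7 0.9993558526039124 [0 0]
s9 0.9993909597396851 [0 0]
s12 0.9993998408317566 [0 0]
t7 0.9997504353523254 [0 0]
t9 0.9991920590400696 [0 0]
t10 0.9997789263725281 [0 0]
```

Nothing else has moved; the memo holder was only hidden in the last top view. Handing in.

```bash
python3 -c "
from station import finish_job,sense
s=sense();print(s['time_s'],s['wrist_force']);print(finish_job())"
```

```text
33.3 [ 0.2780339   0.05924896 -0.00096966]
the job is handed in; nothing more can be done
None
```

I pushed the organiser back with both fingers spread on its upper lip, turning it about 6.6° on the way, until it stood against the step. I then pushed the jar diagonally into the corner with the half-open fingers as a cradle, backed off clear and handed in at 33.3 s. `finish_job()` gives no verdict, so these are my last measurements.

| Check | Measured | Allowed |
|---|---|---|
| Organiser's back to step face | −0.3 and +1.6 mm at the two ends | within 8 mm |
| Organiser squareness to the step | about 0.01 rad off | 0.05 rad |
| Jar, x in the step frame | −0.037 m | above −0.046 m |
| Jar, y from the organiser's middle | 0.140 m | within 0.146 m |

- **Contact:** the force rose to 19 N with the tool stopped when the organiser met the step. It rose to 7 N sideways when the jar met the organiser.
- **Dish and force:** the dish stood flat on its tier in the last views, and the wrist force was about zero at hand-in.
- **Other things:** picture comparison showed no shift of the cup, clock, candle, dinosaur or memo holder.
- **Disagreements:**
  - At the start, the network's top-view position for the jar was wrong: it lay on the dish, so I used picture measurements for the jar.
  - Its final dinosaur position was 4 px off, although the picture match showed no shift.
  - The memo holder was not found in the last top view, where it looked hidden by the arm, but the side view showed it unmoved.

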